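# Set up a valve ball for inspection in front of a white board

### The arm

A 6-joint arm with a two-finger parallel gripper is mounted at the origin on the work surface. World frame = base frame: x ahead of the robot, y to its left, z up, the work surface at z = 0. Lengths are in mm, angles in rad, forces in N, time in s.
With the tool pointing down it reaches from about 275 to 750 mm from the base axis. Payload 10.2 kg.
Tool frame: the origin (TCP) lies between the finger pads; the fingertips stand 11 mm ahead of it and the grasp point (between the pads) lies 8 mm behind it (ctrl.tip_extent is the distance from the TCP to the fingertips, in mm); z points along the fingers, y is the direction in which the jaws open and shut (so a half turn about z gives the same grasp; the last joint's range is limited). The gripper opens to 85 mm and grips with 20 to 120 N. Pads are 22 mm wide; open, the fingers measure 114 mm over their backs; the gripper's body (76 mm by 85 mm) begins 54 mm behind the grasp point. The pads swing forward as they close: fully open they stand 13 mm farther back than shut.
Start: joints at [-1.445, 0.313, 1.498, -0, 1.331, -0.223], TCP at [179.417, -493.397, 242.294] pointing down, gripper open.
Joint ranges: [-2.94, 2.94], [-0.97, 2.17], [0.19, 2.56], [-1.23, 4.37], [0.02, 3.11], [-2.88, 2.88]. Speed limits (rad/s): [2.39, 2.39, 3.01, 3.14, 3.14, 3.14].

### API

Orientations are given as a unit quaternion [w, x, y, z].
In Python, from rig import ctrl gives the robot as it stands.
- The arm moves only by the tool apply_moves, never from a script. Its argument "commands" is a list of rows, each a list of 5 numbers: the finger opening in cm, from 0 to 8.54, then the shift along the tool's x, y, z in cm, then the turn about the tool's z in rad. In form: [[jaw, dx, dy, dz, roll], ...]. A call has 1 to 12 rows; each row shifts and turns the commanded pose from where the row before left it, along the tool's axes as they then stand; what a row does not reach is not made up. A row lasts 1/12 s, in which the tool goes at most 41.7 mm and 7.16 degrees, less where a joint would pass 70% of its speed; a pose out of reach is approached as far as the arm can. A call with a gripper value outside its range is refused whole. The fingers move at their own pace and stop on an object; "squeeze" is the grip in N (left out, the last holds). Time passes only in rows, so rows that do not move let the fingers close. It gives the time, the measured TCP pose, the force and the opening at its end, in the units of the state.
- ctrl.sense(): the state, without advancing time (a new reading comes with each control period).
- ctrl.capture(name): name is "scene" or "top" or "wrist"; returns the picture (480x640x3 uint8, red, green, blue); there is no depth.
- ctrl.camera_info(name): a dict with "fov_y" (degrees; the focal length in pixels is half the picture's height over the tangent of half this angle, whatever the lens; pixels are square), "cx", "cy" (the principal point, pixels), "camera_from_world" (4x4, takes a point from world to camera coordinates). Camera axes: x right, y down, z forward; pixel columns grow to the right and rows downward; lengths in mm; the calibration is good to about 2 mm. A picture is of the moment at which its call begins: read the wrist's pose just before it. camera_info takes no time and is no camera call; for the wrist camera it gives the pose at the moment of the call.
- ctrl.finish_job(): hands the job in, once; it reports no verdict.
The state is a dict: "time_s": time; "joints": joint angles; "dq": joint speeds; "tau": joint torques, N m; "eef_pos": TCP position; "ee_rot": TCP orientation; "force": force on the tool from outside, world axes, zero at the start; "wrist_torque": the same for the moment, N m; "grip_width": opening from 0.0 (shut) to 1.0 (fully open).
Only numpy, scipy, OpenCV 4.12 (cv2) and the standard library are available. Lean on these libraries where they do the work, as an engineer would, in place of code of your own. Each camera call takes 0.05 s, during which the arm holds its last target.

### The job

Lean the white board against the middle of the tool tote's front, square to it, one short end on the bench and the other resting on the tote's top edge, and let go of it. Then pick up the ball dish by its upright grip plate, turn it a quarter turn so that its pouring lip faces the board squarely, and finish still holding it, steady and level, centred in front of the board with the middle of the dish about 20 cm from the tote's front face and its underside about 10 cm above the bench. Keep the dish level and the loose steel ball in its middle all the way, and do not disturb the spray can, wrench, tape roll and brass coupling.

Things in the scene. Friction and masses are not known exactly. Their poses are not given: they have to be found in the camera images.
- tote: Open-topped black tool tote, fixed to the bench, 150 (x) x 300 (y) x 95 (z) mm, with a tubular carrying handle arching over it along y to 250 mm above the bench. Origin: centre of its underside. Its front face is the plane x = -75 mm of its own frame and looks along its -x, roughly towards the robot; y runs along the face.
- tote_edge (a point): Middle of the tote's top front edge (at x = -75, y = 0, z = 95 mm of the tote's frame); axes as the tote's.
- board: Loose flat rectangular white board, 180 (x) x 52 (y) x 18 (z) mm, 0.12 kg, at first lying flat on the bench. Origin: centre of its underside; x runs along its length.
- board_a (a point): Middle of the board's short end at its +x, half way up the thickness.
- board_b (a point): Middle of the board's short end at its -x, half way up the thickness.
- dish: Loose aluminium dish, about 0.2 kg: shallow cone plate 132 mm across, rim 24 mm high, sides rising at 15 degrees round a flat middle 32 mm across, its floor 17 mm above the underside. Origin: centre of the underside. Pouring lip along +x, upright grip plate at -y. At the start the lip points about to world +y (robot's left) and the grip plate is on the far side (world +x).
- dish_grip (a point): Point to grip in the upright grip plate: dish frame (0, -105, 55) mm. The plate is 46 mm along the dish's x, 10 mm thick along its y, and reaches from the bench to 76 mm; fingers close along the dish's y. A low strut (top at 23 mm) joins it to the rim. Axes as the dish's.
- dish_lip (a point): Tip of the 34 mm wide pouring lip: dish frame (92, 0, 29) mm.
- dish_seat (a point): Where the ball's centre is when it lies in the exact middle: dish frame (0, 0, 31) mm.
- ball: Loose solid steel ball, 28 mm across, 0.09 kg, lying in the middle of the dish, free to roll.
- ball_center (a point): Centre of the ball.
- spray: Bystander: spray can 52 mm across, 150 mm high, standing. Origin: centre of its underside.
- wrench: Bystander: steel wrench lying on the bench, along its own x. Origin near its middle, on the bench.
- tape: Bystander: grey roll of tape lying flat, 90 mm across, 25 mm high. Origin: centre of its underside.
- coupling: Bystander: brass pipe coupling standing on end, 40 mm across, 45 mm high. Origin: centre of its underside.
Things that resemble listed ones, but are neither listed nor needed, are in the scene too. Several things have the shape of the dish; the one meant has the colours described above. Of the things shaped like the board, the white one is meant.

How it is judged (in metres and radians):
On the way, in this order (a step that is already met when the one before it is completed fails the run):
1. the board leans on its end against the tote's front and has been let go (((height (world z) of board_a below 0.03 m and height (world z) of board_b above 0.07 m) or (height (world z) of board_b below 0.03 m and height (world z) of board_a above 0.07 m)) and contact force between board and tote above 0.05 N and contact force between board and the fingers below 0.05 N and linear speed of board below 0.03 m/s and x of board in the frame of tote below -0.075 m and y of board in the frame of tote between -0.05 and 0.05 m and angle between the y axis of board and the y axis of tote, either way round below 0.22 rad), for 0.3 s.
2. the dish is lifted off the bench with the ball in it (height (world z) of dish above 0.04 m and distance between ball_center and dish_seat below 0.04 m and contact force between dish and the fingers above 1 N), for 0.2 s.
At the end, for the whole second after the job is handed in: Board leaning at rest, released: one end under 30, other over 70 mm high, within 50 mm of tote middle, 0.22 rad of square. Dish held still by fingers alone 60-200 mm up, level to 6 deg, ball within 25 mm of middle, lip to tote within 15 deg, 50 mm of board centre line, 130-270 mm from tote face (all of step 1 and height (world z) of dish between 0.06 and 0.2 m and angle between dish's own z axis and vertical below 0.105 rad and distance between ball_center and dish_seat below 0.025 m and contact force between dish and the fingers above 2 N and contact force between ball and dish above 0.2 N and contact force between ball and the fingers below 0.05 N and contact force between dish and board below 0.05 N and contact force between dish and tote below 0.05 N and contact force between dish and spray below 0.05 N and contact force between dish and wrench below 0.05 N and contact force between dish and tape below 0.05 N and contact force between dish and coupling below 0.05 N and linear speed of dish below 0.03 m/s and angular speed of dish below 0.15 rad/s and angle between the x axis of dish and the x axis of tote, either way round below 0.26 rad and x of dish_lip in the frame of tote above -0.275 m and y of dish_lip in the frame of board between -0.05 and 0.05 m and x of dish in the frame of tote between -0.345 and -0.205 m); the arm keeps its last pose, push and grip.
It fails at once if the ball strays more than 40 mm from the middle of the dish (distance between ball_center and dish_seat above 0.04 m).
It fails at once if the dish is tipped by more than 15 degrees (angle between dish's own z axis and vertical above 0.26 rad).
It fails at once if the spray can, wrench, tape or coupling is pushed more than 20 mm (distance of any of spray, wrench, tape, coupling from where it was at the start of the episode above 0.02 m).
It also fails if it takes over 58 s, if anything falls off the work surface, if the arm or the gripper's body presses on something with over 40 N, if the wrist force passes 120 N, or if a joint passes its speed limit or range.

## Working session

There is one attempt and no reset: what is moved stays moved. The work goes in short steps, Python scripts to look and compute and a tool call to move; the robot and the scene stay as the last step left them, time stands still between calls to the robot, and variables do not carry over. Pictures are saved under pics/ and viewed, and the job is handed in when it is done.

Besides the shell and the picture viewer there is one more tool, called after "Call:" in YAML: its name, and indented under it one key for each argument. apply_moves: Moves the arm, as the interface text tells. Its arguments: {"type":"object","properties":{"commands":{"type":"array"},"squeeze":{"type":"number"}},"required":["commands"]}

```bash
ls; mkdir -p pics; python3 - <<'E'
from rig import ctrl
import cv2,numpy as np
for n in ["scene","top","wrist"]:
    im=ctrl.capture(n); cv2.imwrite(f"pics/{n}0.png",im[:,:,::-1])
    i=ctrl.camera_info(n); print(n,i["fov_y"],i["cx"],i["cy"]);print(np.round(i["camera_from_world"],3).tolist(), {k:v for k,v in i.items() if k not in("camera_from_world",)})
print(ctrl.sense(),ctrl.tip_extent)
E
```

```text
pics
scene 49.41864142672941 317.08966366615755 231.77532447778304
[[0.793, 0.608, -0.017, -442.965], [0.437, -0.589, -0.68, -115.015], [-0.423, 0.532, -0.733, 1333.259], [0.0, 0.0, 0.0, 1.0]] {'fov_y': 49.41864142672941, 'cx': 317.08966366615755, 'cy': 231.77532447778304}
top 43.48429704164195 316.9663561787766 250.70049701214703
[[-0.028, -0.999, -0.018, 82.39], [-0.995, 0.029, -0.099, 502.631], [0.099, 0.015, -0.995, 1418.549], [0.0, 0.0, 0.0, 1.0]] {'fov_y': 43.48429704164195, 'cx': 316.9663561787766, 'cy': 250.70049701214703}
wrist 62.66422410198788 316.1044669879782 238.42952444084233
[[0.341, -0.94, -0.0, -524.421], [-0.89, -0.324, 0.32, -42.583], [-0.301, -0.109, -0.947, 380.123], [0.0, 0.0, 0.0, 1.0]] {'fov_y': 62.66422410198788, 'cx': 316.1044669879782, 'cy': 238.42952444084233}
{'time_s': 0.15, 'joints': array([-1.44536651e+00,  3.13304172e-01,  1.49822537e+00, -4.15853033e-06,
        1.33100660e+00, -2.23414043e-01]), 'dq': array([-0.00085507, -0.00186702, -0.00309492, -0.0019972 ,  0.00050756,
       -0.00107261]), 'tau': array([ 1.92961605e-03, -4.12368000e+01, -2.59795797e+01, -1.71128054e-04,
        3.21919455e-03,  3.02668887e-06]), 'eef_pos': array([ 179.40957341, -493.20968055,  241.88939441]), 'ee_rot': array([-4.71276570e-04,  9.84826825e-01,  1.73539337e-01,  2.10853592e-05]), 'force': array([-0.01590931,  0.81799231, -0.38349353]), 'wrist_torque': array([-0.01143084, -0.02760154, -0.01047741]), 'grip_width': 0.9961914066810621} 11.0
```

View pics/top0.png

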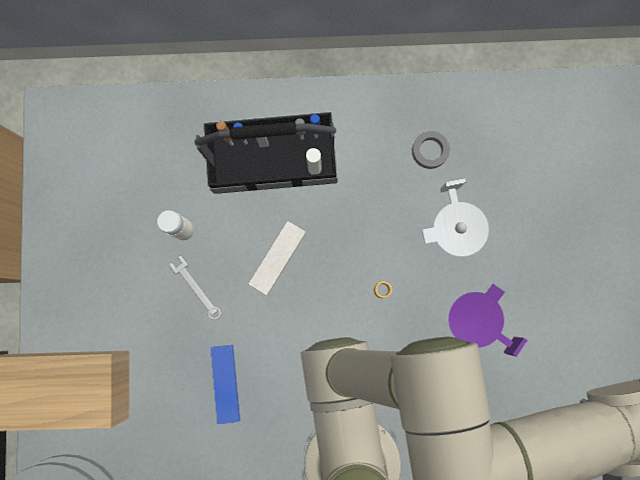

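View pics/scene0.png

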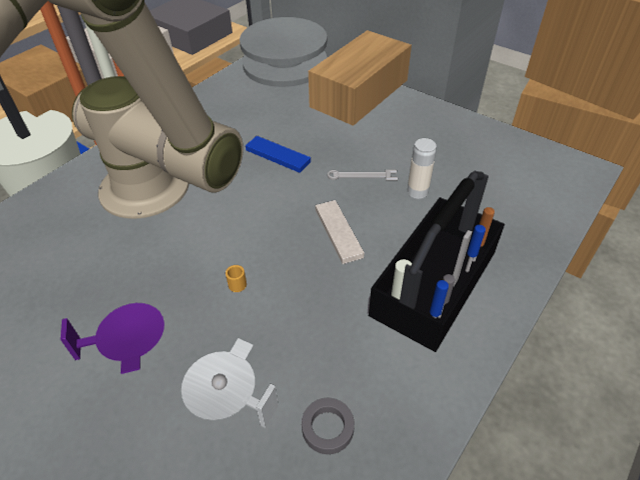

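View pics/wrist0.png

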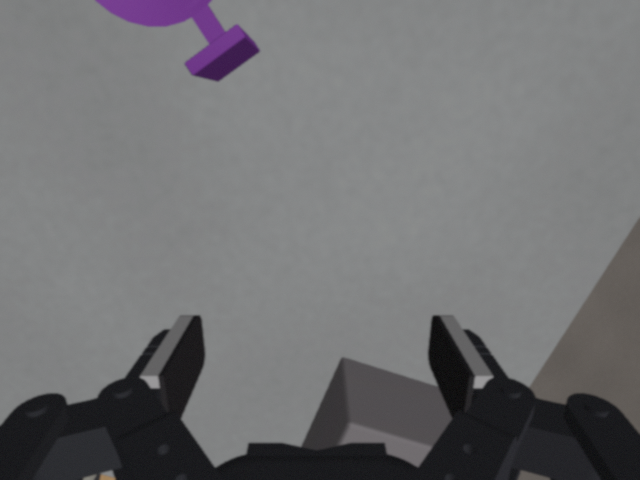

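```bash
cat > h.py <<'E'
from rig import ctrl
import cv2,numpy as np
def cam(n):
    i=ctrl.camera_info(n); f=240/np.tan(np.radians(i["fov_y"]/2))
    return f,i["cx"],i["cy"],np.array(i["camera_from_world"])
def proj(c,P):
    f,cx,cy,T=c; P=np.atleast_2d(P); q=P@T[:3,:3].T+T[:3,3]
    return np.c_[f*q[:,0]/q[:,2]+cx, f*q[:,1]/q[:,2]+cy]
def back(c,uv,z):
    f,cx,cy,T=c; uv=np.atleast_2d(uv).astype(float)
    d=np.c_[(uv[:,0]-cx)/f,(uv[:,1]-cy)/f,np.ones(len(uv))]@T[:3,:3]
    o=-T[:3,:3].T@T[:3,3]
    return o+d*((z-o[2])/d[:,2])[:,None]
E
python3 - <<'E'
from h import *
a=cv2.imread("pics/top0.png")
cv2.imwrite("pics/c1.png",cv2.resize(a[100:310,150:350],None,fx=2.85,fy=2.85,interpolation=cv2.INTER_CUBIC))
cv2.imwrite("pics/c2.png",cv2.resize(a[120:310,360:540],None,fx=3,fy=3,interpolation=cv2.INTER_CUBIC))
E
```

```text
(no output)
```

View pics/c1.png

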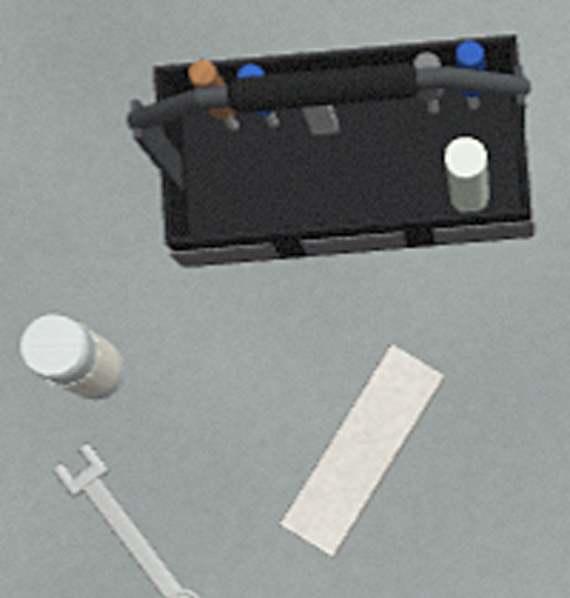

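View pics/c2.png

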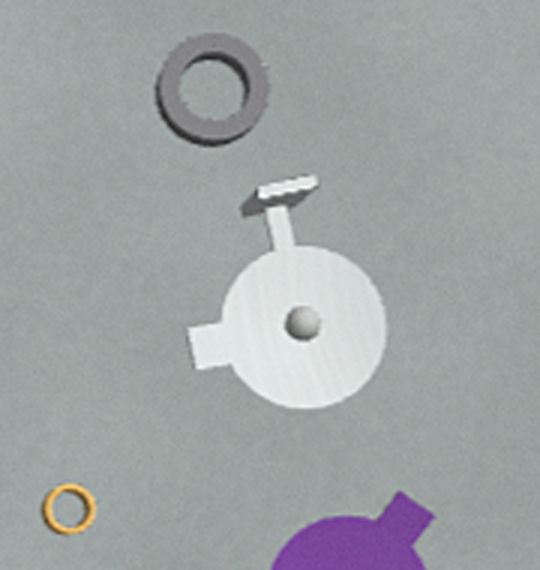

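```bash
cat > fit.py <<'E'
from h import *
from scipy.optimize import least_squares
def place(p,L):
    c,s=np.cos(p[2]),np.sin(p[2]); L=np.array(L,float)
    return np.c_[p[0]+c*L[:,0]-s*L[:,1], p[1]+s*L[:,0]+c*L[:,1], L[:,2]]
def fit(c,L,uv,p0):
    r=least_squares(lambda p:(proj(c,place(p,L))-uv).ravel(),p0,x_scale=[100,100,.1])
    return r.x, np.round(r.fun.reshape(-1,2),1)
E
python3 - <<'E'
from fit import *
c=cam("top")
u=lambda a,s,o:(np.array(a,float)+.5)/s-.5+o
U1=lambda a:u(a,2.85,[150,100]); U2=lambda a:u(a,3,[360,120])
t=U1([(155,67),(515,37),(533,224),(170,248)])
print(back(c,t,95))
pt,r=fit(c,[(75,150,95),(75,-150,95),(-75,-150,95),(-75,150,95)],t,[700,0,0]);print("tote",pt,r)
b=U1([(393,346),(443,376),(333,556),(281,524)])
pb,r=fit(c,[(90,26,18),(90,-26,18),(-90,-26,18),(-90,26,18)],b,[500,100,-.5]);print("board",pb,r)
d=U2([(188,329),(197,370),(257,187),(316,175),(319,185),(259,199),(304,327)])
pd,r=fit(c,[(92,17,29),(92,-17,29),(23,-110,76),(-23,-110,76),(-23,-100,76),(23,-100,76),(0,0,24)],d,[500,-300,1.57]);print("dish",pd,r)
print(back(c,U2([(303,323)]),31))
print("spray",back(c,U1([(55,346)]),150),"coup",back(c,U2([(70,509)]),45),"tape",back(c,U2([(213,90)]),25))
# verify overlay on scene
s=cam("scene"); im=cv2.imread("pics/scene0.png")
def poly(p,L,col):
    q=proj(s,place(p,L)).round().astype(int); cv2.polylines(im,[q.reshape(-1,1,2)],True,col,1)
poly(pt,[(75,150,95),(75,-150,95),(-75,-150,95),(-75,150,95)],(0,255,0))
poly(pt,[(75,150,0),(75,-150,0),(-75,-150,0),(-75,150,0)],(0,255,255))
poly(pb,[(90,26,18),(90,-26,18),(-90,-26,18),(-90,26,18)],(0,0,255))
a=np.linspace(0,6.28,40); poly(pd,np.c_[66*np.cos(a),66*np.sin(a),24+0*a],(0,0,255))
poly(pd,[(23,-110,76),(-23,-110,76),(-23,-100,76),(23,-100,76)],(0,0,255))
poly(pd,[(92,17,29),(92,-17,29),(66,-17,24),(66,17,24)],(0,0,255))
cv2.imwrite("pics/ov0.png",cv2.resize(im[150:,150:],None,fx=1.6,fy=1.6))
E
```

```text
[[805.58490402 322.83276684  95.        ]
 [820.920031    26.56754616  95.        ]
 [664.60483377  16.66134014  95.        ]
 [654.14487618 311.98737889  95.        ]]
tote [7.36288718e+02 1.69495070e+02 4.83915244e-02] [[-0.   0.7]
 [ 1.4  1. ]
 [ 0.2 -1.7]
 [-1.6  0.1]]
board [491.71691012 165.05417588  -0.57713322] [[-0.2 -0.6]
 [ 0.5 -0.1]
 [-0.1  0.4]
 [-0.2  0.3]]
dish [ 548.17783334 -279.17635575    1.74889038] [[  3.1  13.7]
 [ -3.1 -13.8]
 [  0.1  -0.2]
 [ -0.3  -0.2]
 [ -0.3   0.6]
 [  0.4  -0.1]
 [ -0.   -0.1]]
[[ 550.19857275 -277.02046575   31.        ]]
spray [[567.88977422 391.62192846 150.        ]] coup [[407.152875   -84.81220771  45.        ]] tape [[ 743.63449144 -215.49258589   25.        ]]
```

View pics/ov0.png

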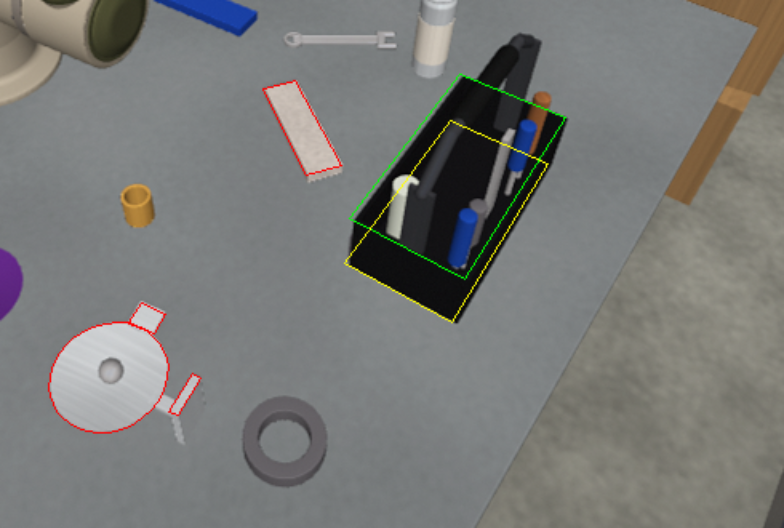

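```bash
cat > plan.py <<'E'
from h import *
def pose():
    s=ctrl.sense(); w,x,y,z=s["ee_rot"]; return np.array(s["eef_pos"]), np.arctan2(2*(x*y+w*z),1-2*(y*y+z*z)), s
def plan(target,yaw,n,jaw,smooth=False,start=None,nd=2):
    p,psi=(pose()[:2] if start is None else start); p=np.array(p,float)
    t=np.linspace(0,1,n+1)
    if smooth: t=10*t**3-15*t**4+6*t**5
    p0,y0=p.copy(),psi; dy=(yaw-y0+np.pi)%(2*np.pi)-np.pi if smooth!='raw' else yaw-y0
    rows=[]
    for k in range(n):
        goal=p0+(np.array(target)-p0)*t[k+1]; gy=y0+dy*t[k+1]
        d=goal-p; c,s=np.cos(psi),np.sin(psi)
        r=np.round([(c*d[0]+s*d[1])/10,(s*d[0]-c*d[1])/10,-d[2]/10],nd); roll=round(-(gy-psi),3)
        rows.append([jaw,*map(float,r),roll])
        p=p+np.array([c*r[0]+s*r[1],s*r[0]-c*r[1],-r[2]])*10; psi-=roll
    for i in range(0,n,12): print(rows[i:i+12])
    print("end",p.round(1),round(psi,3)); return p,psi
E
python3 - <<'E'
from plan import *
p,y,s=pose(); print(p,y)
plan([533.6,137.8,120],-0.577,24,8.5)
E
```

```text
[ 179.40957341 -493.20968055  241.88939441] 0.34884475720257485
[[8.5, 2.29, -1.97, 0.51, np.float64(0.039)], [8.5, 2.2, -2.05, 0.51, np.float64(0.038)], [8.5, 2.13, -2.14, 0.5, np.float64(0.039)], [8.5, 2.04, -2.21, 0.51, np.float64(0.038)], [8.5, 1.96, -2.3, 0.51, np.float64(0.039)], [8.5, 1.87, -2.37, 0.51, np.float64(0.038)], [8.5, 1.77, -2.43, 0.51, np.float64(0.039)], [8.5, 1.68, -2.51, 0.5, np.float64(0.039)], [8.5, 1.58, -2.57, 0.51, np.float64(0.038)], [8.5, 1.48, -2.62, 0.51, np.float64(0.039)], [8.5, 1.38, -2.69, 0.51, np.float64(0.038)], [8.5, 1.27, -2.73, 0.5, np.float64(0.039)]]
[[8.5, 1.17, -2.78, 0.51, np.float64(0.038)], [8.5, 1.06, -2.82, 0.51, np.float64(0.039)], [8.5, 0.95, -2.86, 0.51, np.float64(0.039)], [8.5, 0.83, -2.9, 0.51, np.float64(0.038)], [8.5, 0.73, -2.93, 0.5, np.float64(0.039)], [8.5, 0.61, -2.95, 0.51, np.float64(0.038)], [8.5, 0.5, -2.97, 0.51, np.float64(0.039)], [8.5, 0.38, -2.99, 0.51, np.float64(0.039)], [8.5, 0.27, -3.01, 0.51, np.float64(0.038)], [8.5, 0.15, -3.01, 0.5, np.float64(0.039)], [8.5, 0.04, -3.01, 0.51, np.float64(0.038)], [8.5, -0.08, -3.02, 0.51, np.float64(0.039)]]
end [533.7 137.8 120. ] -0.577
```

Call:
apply_moves:
  commands:
    - [8.5, 2.3, -2.0, 0.5, 0.04]
    - [8.5, 2.2, -2.0, 0.5, 0.04]
    - [8.5, 2.1, -2.1, 0.5, 0.04]
    - [8.5, 2.0, -2.2, 0.5, 0.04]
    - [8.5, 2.0, -2.3, 0.5, 0.04]
    - [8.5, 1.9, -2.4, 0.5, 0.04]
    - [8.5, 1.8, -2.4, 0.5, 0.04]
    - [8.5, 1.7, -2.5, 0.5, 0.04]
    - [8.5, 1.6, -2.6, 0.5, 0.04]
    - [8.5, 1.5, -2.6, 0.5, 0.04]
    - [8.5, 1.4, -2.7, 0.5, 0.04]
    - [8.5, 1.3, -2.7, 0.5, 0.04]

```text
time_s: 1.15
eef_pos: [361.0, -178.7, 182.1]
ee_rot: [-0.0, 0.998, -0.067, 0.0]
force: [0.6, -0.9, 0.1]
grip_width: 0.994
```

Call:
apply_moves:
  commands:
    - [8.5, 1.2, -2.8, 0.5, 0.04]
    - [8.5, 1.1, -2.8, 0.5, 0.04]
    - [8.5, 0.9, -2.9, 0.5, 0.04]
    - [8.5, 0.8, -2.9, 0.5, 0.04]
    - [8.5, 0.7, -2.9, 0.5, 0.04]
    - [8.5, 0.6, -3.0, 0.5, 0.04]
    - [8.5, 0.5, -3.0, 0.5, 0.04]
    - [8.5, 0.4, -3.0, 0.5, 0.03]
    - [8.5, 0.3, -3.0, 0.5, 0.03]
    - [8.5, 0.1, -3.0, 0.5, 0.03]
    - [8.5, 0, -3.0, 0.5, 0.03]
    - [8.5, -0.1, -3.0, 0.5, 0.03]

```text
time_s: 2.15
eef_pos: [542.5, 134.8, 121.8]
ee_rot: [0.0, 0.961, -0.278, -0.0]
force: [-0.2, 0.2, -0.1]
grip_width: 0.996
```

```bash
python3 - <<'E'
from plan import *
p,y,s=pose(); print(p,y,s["dq"].round(3),s["joints"],s["force"])
im=ctrl.capture("wrist"); c=cam("wrist"); im=im[:,:,::-1].copy()
cv2.imwrite("pics/w1.png",im)
from fit import *
pb=[491.7,165.05,-.577]
for L in [[(90,26,18),(90,-26,18),(-90,-26,18),(-90,26,18)]]:
    q=proj(c,place(pb,L)).round().astype(int); cv2.polylines(im,[q.reshape(-1,1,2)],True,(0,0,255),1); print(q)
cv2.imwrite("pics/w1o.png",im)
E
```

```text
[542.45577233 134.84975618 121.75005169] -0.5625827227135204 [ 0.579  0.542 -0.697 -0.     0.148  0.936] [ 3.40630913e-02  5.06414890e-01  1.54711336e+00 -1.20880990e-05
  1.08858270e+00  2.16744769e+00] [-0.16807688  0.23713571 -0.10669031]
[[283 191]
 [369 192]
 [355 428]
 [286 428]]
```

View pics/w1o.png

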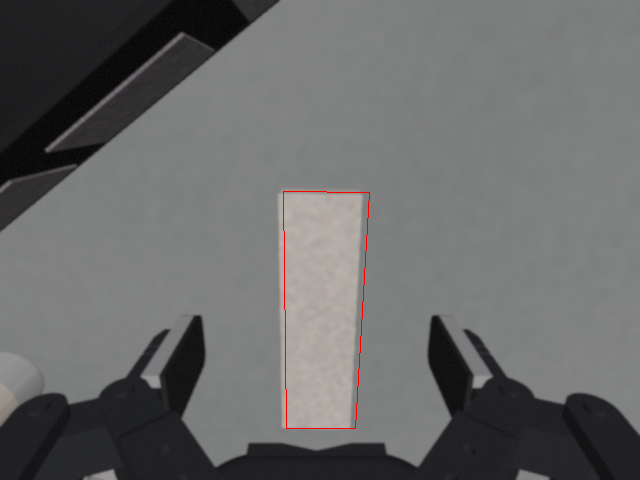

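```bash
python3 - <<'E'
from plan import *
from fit import *
p,y,s=pose(); print(p,y,s["dq"].round(3))
im=ctrl.capture("wrist")[:,:,::-1].copy(); c=cam("wrist")
hsv=cv2.cvtColor(im,cv2.COLOR_BGR2HSV)
g=cv2.cvtColor(im,cv2.COLOR_BGR2GRAY); m=((g>150)).astype(np.uint8); m[:150]=0;m[440:]=0
cs,_=cv2.findContours(m,cv2.RETR_EXTERNAL,cv2.CHAIN_APPROX_NONE); k=max(cs,key=cv2.contourArea)
print(cv2.contourArea(k)); q=cv2.boxPoints(cv2.minAreaRect(k)); ap=cv2.approxPolyDP(k,12,True)[:,0]; print(ap)
print(back(c,ap,18))
plan([533.6,137.8,12],-0.577,8,8.5)
E
```

```text
[543.62466708 138.47230527 120.91198305] -0.5623309292114709 [-0.065 -0.045  0.07  -0.008 -0.025 -0.171]
17746.5
[[285 192]
 [287 427]
 [354 428]
 [368 194]]
[[578.89332996 134.80427481  18.        ]
 [428.71953494 232.34327604  18.        ]
 [401.21763797 190.20697411  18.        ]
 [551.19776668  92.8666171   18.        ]]
[[8.5, -0.11, 0.04, 1.36, np.float64(0.002)], [8.5, -0.1, 0.05, 1.37, np.float64(0.003)], [8.5, -0.11, 0.04, 1.36, np.float64(0.002)], [8.5, -0.1, 0.05, 1.36, np.float64(0.002)], [8.5, -0.1, 0.04, 1.37, np.float64(0.002)], [8.5, -0.11, 0.05, 1.36, np.float64(0.003)], [8.5, -0.1, 0.04, 1.36, np.float64(0.002)], [8.5, -0.11, 0.05, 1.37, np.float64(0.002)]]
end [533.6 137.8  12. ] -0.577
```

Call:
apply_moves:
  commands:
    - [8.5, -0.1, 0.06, 1.4, 0.002]
    - [8.5, -0.1, 0.06, 1.4, 0.002]
    - [8.5, -0.1, 0.06, 1.4, 0.002]
    - [8.5, -0.1, 0.06, 1.4, 0.002]
    - [8.5, -0.1, 0.06, 1.4, 0.002]
    - [8.5, -0.1, 0.06, 1.4, 0.002]
    - [8.5, -0.1, 0.06, 1.2, 0.002]
    - [8.5, -0.1, 0.06, 1.0, 0.002]
    - [8.5, 0, 0, 0.3, 0]
    - [8.5, 0, 0, 0, 0]

```text
time_s: 3.08
eef_pos: [532.4, 133.3, 12.8]
ee_rot: [0.0, 0.959, -0.285, -0.001]
force: [-0.2, -0.3, 0.5]
grip_width: 0.994
```

```bash
python3 - <<'E'
from plan import *
im=ctrl.capture("wrist")[:,:,::-1].copy();cv2.imwrite("pics/w2.png",im)
p,y,s=pose(); print(p,y,s["dq"].round(3),s["force"])
E
```

```text
[532.83399163 133.4137246   13.46324474] -0.577216735773878 [ 0.002 -0.014 -0.012 -0.001  0.004  0.   ] [-0.7235781  -0.03895466  0.15191228]
```

View pics/w2.png

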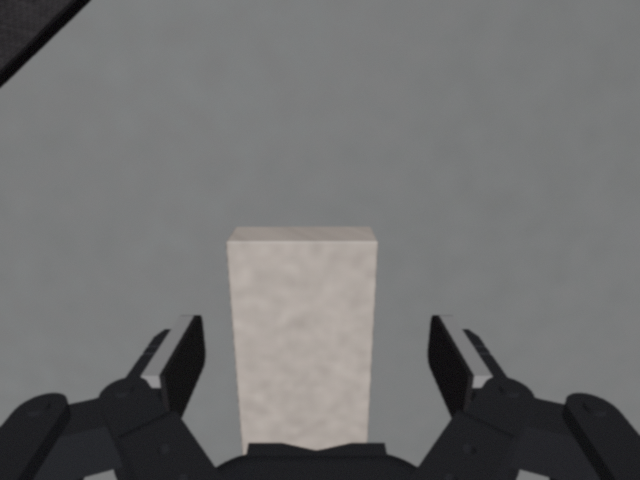

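Call:
apply_moves:
  commands:
    - [8.5, 0, -0.4, 0.3, 0]
    - [5.0, 0, 0, 0, 0]
    - [5.0, 0, 0, 0, 0]
    - [5.0, 0, 0, 0, 0]
    - [4.6, 0, 0, 0, 0]
    - [4.6, 0, 0, 0, 0]
    - [4.6, 0, 0, 0, 0]
    - [4.6, 0, 0, 0, 0]
  squeeze: 20

```text
time_s: 3.8
eef_pos: [535.2, 137.0, 10.7]
ee_rot: [-0.0, 0.959, -0.285, 0.0]
force: [-0.5, 0.8, 6.4]
grip_width: 0.602
```

```bash
python3 - <<'E'
from plan import *
im=ctrl.capture("wrist")[:,:,::-1].copy();cv2.imwrite("pics/w3.png",im)
p,y,s=pose(); print(p,y,s["dq"].round(3),s["force"],s["grip_width"])
E
```

```text
[535.15365225 137.03407044  10.68980129] -0.5771887190091551 [-0.002  0.001 -0.    -0.     0.    -0.002] [-0.22490483  0.91916152  4.85128829] 0.6034544985084327
```

View pics/w3.png

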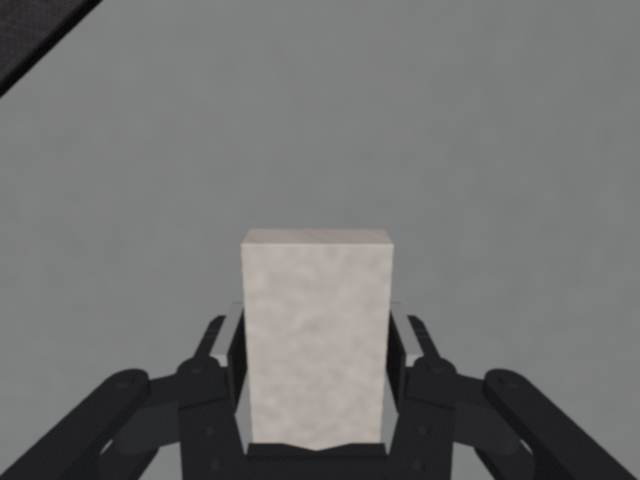

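Call:
apply_moves:
  commands:
    - [4.6, 0, 0, -0.5, 0]
    - [4.6, 0, 0, -1.0, 0]
    - [4.6, 0, 0, -1.5, 0]
    - [4.6, 0, 0, -1.5, 0]
    - [4.6, 0, 0, -1.5, 0]
    - [4.6, 0, 0, -1.5, 0]
    - [4.6, 0, 0, -1.5, 0]
    - [4.6, 0, 0, -1.5, 0]
    - [4.6, 0, 0, -1.0, 0]
    - [4.6, 0, 0, -0.5, 0]

```text
time_s: 4.68
eef_pos: [535.3, 136.9, 132.0]
ee_rot: [-0.0, 0.959, -0.285, 0.001]
force: [0.1, -0.0, -2.0]
grip_width: 0.603
```

```bash
python3 - <<'E'
from plan import *
im=ctrl.capture("scene")[:,:,::-1].copy();cv2.imwrite("pics/s4.png",cv2.resize(im[100:340,250:550],None,fx=2.5,fy=2.5))
im=ctrl.capture("wrist")[:,:,::-1].copy();cv2.imwrite("pics/w4.png",im)
p,y,s=pose(); print(p,y,s["dq"].round(3),s["force"],s["grip_width"])
E
```

```text
[535.11049163 136.95666242 130.94199768] -0.5771478484672515 [-0.     0.025  0.022 -0.001 -0.017 -0.   ] [-0.50241109  0.18529913 -0.49524965] 0.6030413742832685
```

View pics/s4.png

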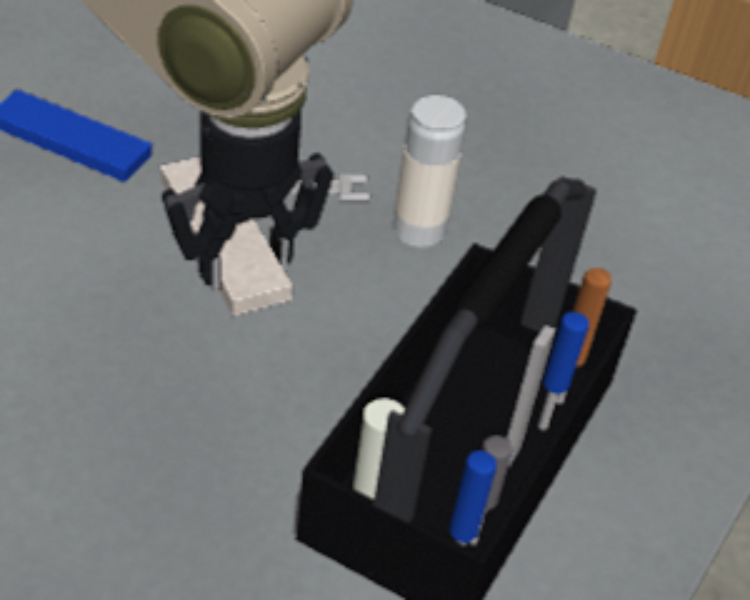

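View pics/w4.png

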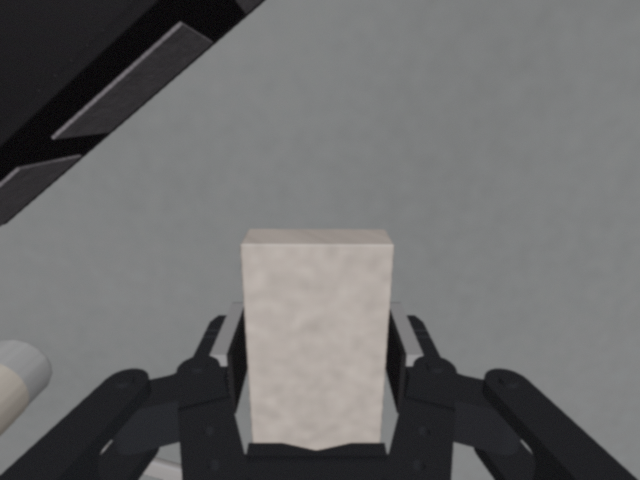

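```bash
python3 - <<'E'
from plan import *
p,y,s=pose(); c=cam("wrist"); T=c[3]
o=-T[:3,:3].T@T[:3,3]; d=o-p; print("cam off tool x",d[0]*np.cos(y)+d[1]*np.sin(y),d[1]*np.cos(y)-d[0]*np.sin(y),d[2])
e=back(c,[[242,243],[392,243]],p[2]-10.7+18); print(e)
for q in e-p: print(q[0]*np.cos(y)+q[1]*np.sin(y),q[1]*np.cos(y)-q[0]*np.sin(y))
ya=.048; u=np.array([np.cos(ya),np.sin(ya),0]); E=np.array([660.5,165.,0])
t=E-25*u; t[2]=131; print(t)
plan(t,ya,12,4.6,True)
E
```

```text
cam off tool x 81.24807986495841 -0.8967076670214595 131.90538070132254
[[579.8007995  136.46750646 138.24199768]
 [552.38999712  94.39071956 138.24199768]]
37.7183753719965 23.974716902576198
37.70612129682721 -26.24288890071292
[635.52879447 163.80046075 131.        ]
[[4.6, 0.04, -0.04, -0.0, np.float64(-0.003)], [4.6, 0.21, -0.23, -0.0, np.float64(-0.019)], [4.6, 0.48, -0.52, -0.0, np.float64(-0.043)], [4.6, 0.79, -0.77, -0.0, np.float64(-0.066)], [4.6, 1.08, -0.92, -0.0, np.float64(-0.086)], [4.6, 1.3, -0.93, -0.0, np.float64(-0.096)], [4.6, 1.38, -0.8, -0.0, np.float64(-0.095)], [4.6, 1.29, -0.6, -0.0, np.float64(-0.086)], [4.6, 1.04, -0.37, -0.01, np.float64(-0.066)], [4.6, 0.68, -0.19, 0.0, np.float64(-0.043)], [4.6, 0.31, -0.08, 0.0, np.float64(-0.019)], [4.6, 0.05, -0.01, 0.0, np.float64(-0.003)]]
end [635.5 163.8 131. ] 0.048
```

Call:
apply_moves:
  commands:
    - [4.6, 0.1, -0.1, 0, -0.01]
    - [4.6, 0.2, -0.2, 0, -0.02]
    - [4.6, 0.5, -0.5, 0, -0.04]
    - [4.6, 0.8, -0.8, 0, -0.06]
    - [4.6, 1.1, -0.9, 0, -0.09]
    - [4.6, 1.3, -0.9, 0, -0.1]
    - [4.6, 1.4, -0.8, 0, -0.1]
    - [4.6, 1.3, -0.6, 0, -0.08]
    - [4.6, 1.0, -0.4, 0, -0.06]
    - [4.6, 0.7, -0.2, 0, -0.04]
    - [4.6, 0.2, -0.1, 0, -0.02]
    - [4.6, 0, 0, 0, 0]

```text
time_s: 5.78
eef_pos: [634.6, 164.2, 129.3]
ee_rot: [0.0, 1.0, 0.022, -0.001]
force: [-0.2, -0.6, -0.5]
grip_width: 0.603
```

```bash
python3 - <<'E'
from plan import *
im=ctrl.capture("scene")[:,:,::-1].copy();cv2.imwrite("pics/s5.png",cv2.resize(im[100:340,250:550],None,fx=2.5,fy=2.5))
im=ctrl.capture("wrist")[:,:,::-1].copy();cv2.imwrite("pics/w5.png",im)
p,y,s=pose(); print(p,y,s["dq"].round(3),s["force"],s["grip_width"])
E
```

```text
[634.18071304 164.04473378 129.74315203] 0.0421132262373934 [-0.    -0.01   0.002 -0.001  0.002  0.004] [ 0.27504425  0.38647187 -1.01961507] 0.599782225778043
```

View pics/s5.png

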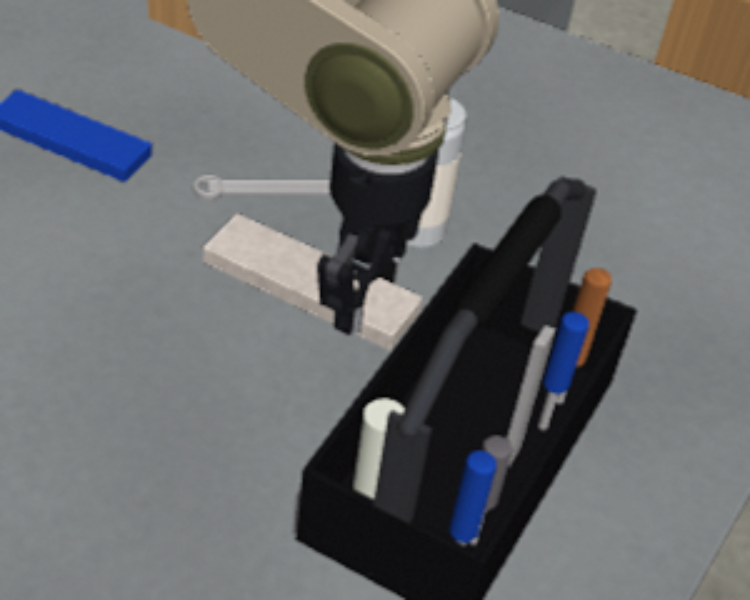

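View pics/w5.png

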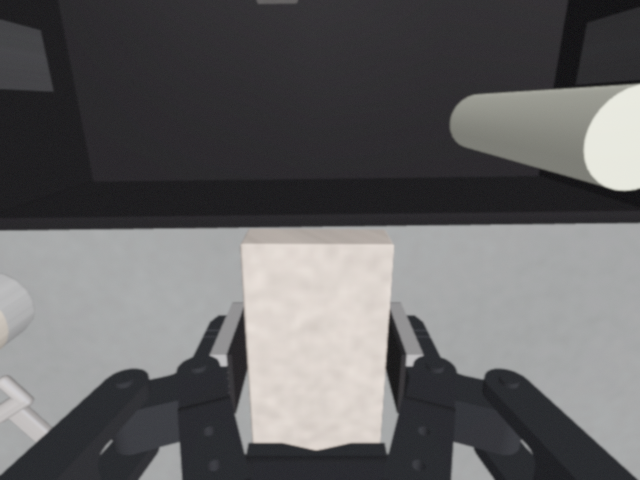

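```bash
python3 - <<'E'
from plan import *
p,y,s=pose(); c=cam("wrist"); im=cv2.imread("pics/w5.png")
g=cv2.cvtColor(im,cv2.COLOR_BGR2GRAY).astype(int)
for u in (60,120,180,460,520,580,620):
    col=g[:,u]; r=[v for v in range(190,260) if col[v+1]-col[v-1]>25]; print(u,r, back(c,[[u,np.mean(r)]],95)[0].round(1) if r else '')
E
```

```text
60 [228, 229, 230, 231] [658.4 278.4  95. ]
120 [227, 228, 229, 230] [660.  251.8  95. ]
180 [226, 227, 228, 229] [661.6 225.3  95. ]
460 [223, 224, 225, 226] [668.1 101.9  95. ]
520 [222, 223, 224, 225] [669.6  75.6  95. ]
580 [222, 223, 224] [671.   49.2  95. ]
620 [221, 222, 223, 224] [671.9  31.7  95. ]
```

Call:
apply_moves:
  commands:
    - [4.6, 0.3, 0, 0.4, -0.008]
    - [4.6, 0.2, 0, 0.5, 0]
    - [4.6, 0, 0, 0.5, 0]
    - [4.6, 0, 0, 0.5, 0]
    - [4.6, 0, 0, 0.5, 0]
    - [4.6, 0, 0, 0.5, 0]
    - [4.6, 0, 0, 0.3, 0]
    - [4.6, 0, 0, 0, 0]

```text
time_s: 6.55
eef_pos: [638.9, 164.2, 98.0]
ee_rot: [0.0, 1.0, 0.025, -0.001]
force: [-3.6, 0.1, 2.2]
grip_width: 0.604
```

```bash
python3 - <<'E'
from plan import *
im=ctrl.capture("scene")[:,:,::-1].copy();cv2.imwrite("pics/s6.png",cv2.resize(im[100:340,250:550],None,fx=2.5,fy=2.5))
p,y,s=pose(); print(p,y,s["dq"].round(3),s["force"],s["grip_width"])
E
```

```text
[639.13622393 164.31778781  98.14741302] 0.05080760682063437 [-0.001  0.001 -0.004  0.003 -0.012  0.   ] [-2.21417158  0.03266006  0.35738553] 0.6029422626184245
```

View pics/s6.png

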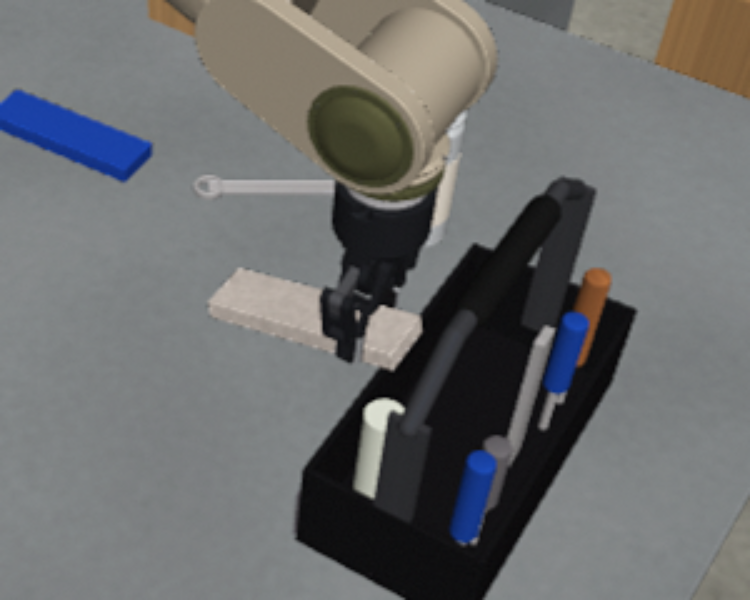

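Call:
apply_moves:
  commands:
    - [4.6, 0, 0, 0.2, 0]
    - [4.6, 0, 0, 0.2, 0]
    - [4.6, 0, 0, 0.2, 0]
    - [4.6, 0, 0, 0.2, 0]
    - [4.6, 0, 0, 0.2, 0]
    - [4.6, 0, 0, 0, 0]

```text
time_s: 7.1
eef_pos: [639.6, 164.3, 88.9]
ee_rot: [0.0, 1.0, 0.025, 0.0]
force: [-4.7, -1.3, 5.6]
grip_width: 0.604
```

```bash
python3 - <<'E'
from plan import *
im=ctrl.capture("scene")[:,:,::-1].copy();cv2.imwrite("pics/s7.png",cv2.resize(im[100:340,250:550],None,fx=2.5,fy=2.5))
p,y,s=pose(); print(p,y,s["dq"].round(3),s["force"],s["grip_width"])
E
```

```text
[639.61210951 164.33873512  88.9289863 ] 0.05081197471258688 [-0.     0.001 -0.001  0.001  0.    -0.   ] [-4.01947779e+00 -4.75610180e-03  4.79136617e+00] 0.6014891729593839
```

View pics/s7.png

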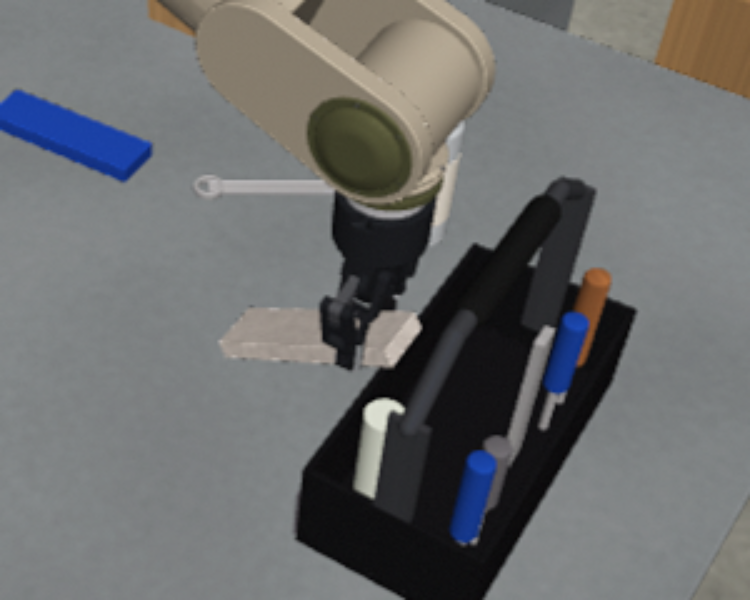

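Call:
apply_moves:
  commands:
    - [4.6, 0, 0, 0.2, 0]
    - [4.6, 0, 0, 0.2, 0]
    - [4.6, 0, 0, 0.2, 0]
    - [4.6, 0, 0, 0.1, 0]
    - [4.6, 0, 0, 0, 0]

```text
time_s: 7.57
eef_pos: [640.1, 164.4, 85.3]
ee_rot: [0.0, 1.0, 0.025, 0.001]
force: [-14.3, -2.5, 26.9]
grip_width: 0.608
```

```bash
python3 - <<'E'
from plan import *
im=ctrl.capture("scene")[:,:,::-1].copy();cv2.imwrite("pics/s8.png",cv2.resize(im[100:340,250:550],None,fx=2.5,fy=2.5,interpolation=cv2.INTER_CUBIC))
p,y,s=pose(); print(p,y,s["dq"].round(3),s["force"],s["grip_width"])
# predicted foot lower corners on bench for different angles
from fit import *
c=cam("scene"); ya=.051
for th in np.radians([20,25,30,35]):
    # board length coord s from foot underside, edge line contact at (663.5,164.5,95)
    L=95/np.sin(th); fx=663.5-L*np.cos(th)*np.cos(ya); fy=164.5-L*np.cos(th)*np.sin(ya)
    print(np.degrees(th),((proj(c,[[fx+26*np.sin(ya),fy-26*np.cos(ya),0]])-[250,100])*2.5).round())
# foot position assuming grip pivot at (p, z=p-1.7), foot 142 mm behind
for th in np.radians([20,25,28,30,33,35]):
    g=np.array([p[0],p[1],p[2]-1.7]); u=np.array([np.cos(ya)*np.cos(th),np.sin(ya)*np.cos(th),np.sin(th)]); n=np.array([-np.sin(th),0,np.cos(th)])
    f=g-142*u-9*n+26*np.array([np.sin(ya),-np.cos(ya),0]); e=g+38*u-9*n+26*np.array([np.sin(ya),-np.cos(ya),0])
    print(np.degrees(th),f.round(),((proj(c,[f,e])-[250,100])*2.5).round().tolist())
E
```

```text
[640.13204265 164.37199869  85.3266274 ] 0.05098033355595519 [ 0.    -0.003  0.    -0.001 -0.002  0.   ] [-13.33061638  -3.2556141   26.46443986] 0.6064493308155787
20.0 [[119. 317.]]
25.0 [[169. 342.]]
29.999999999999996 [[204. 359.]]
35.0 [[231. 372.]]
20.0 [511. 132.  27.] [[215.0, 344.0], [391.0, 379.0]]
25.0 [517. 132.  15.] [[220.0, 355.0], [391.0, 376.0]]
28.0 [520. 132.   9.] [[223.0, 361.0], [390.0, 374.0]]
29.999999999999996 [523. 132.   5.] [[226.0, 365.0], [390.0, 373.0]]
33.0 [527. 132.  -1.] [[230.0, 372.0], [390.0, 371.0]]
35.0 [530. 132.  -5.] [[232.0, 376.0], [389.0, 369.0]]
```

View pics/s8.png

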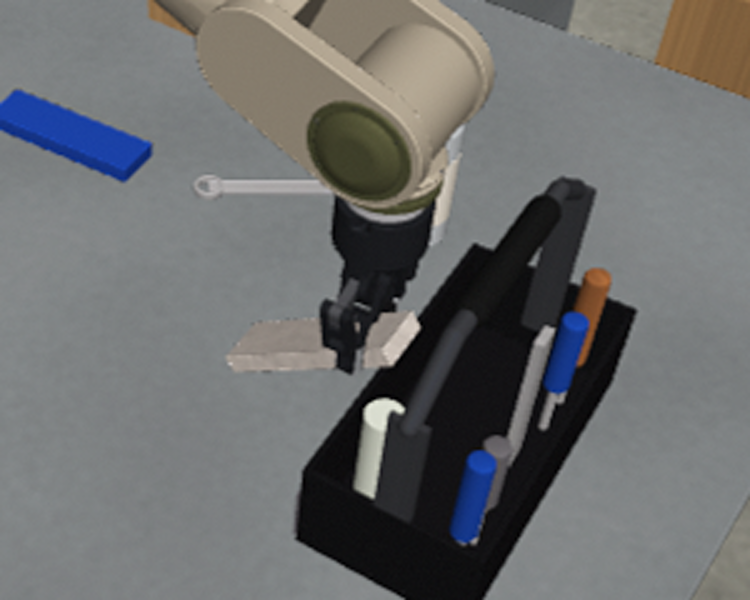

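Call:
apply_moves:
  commands:
    - [4.6, 0, 0, -0.1, 0]
    - [4.6, 0, 0, 0, 0]
    - [5.3, 0, 0, 0, 0]
    - [5.6, 0, 0, 0, 0]
    - [6.0, 0, 0, 0, 0]
    - [6.5, 0, 0, 0, 0]
    - [7.5, 0, 0, 0, 0]
    - [7.5, 0, 0, 0, 0]

```text
time_s: 8.28
eef_pos: [639.6, 164.3, 82.0]
ee_rot: [0.0, 1.0, 0.025, -0.0]
force: [0.6, 0.1, -0.4]
grip_width: 0.877
```

```bash
python3 - <<'E'
from plan import *
im=ctrl.capture("scene")[:,:,::-1].copy();cv2.imwrite("pics/s9.png",cv2.resize(im[100:340,250:550],None,fx=2.5,fy=2.5,interpolation=cv2.INTER_CUBIC))
im=ctrl.capture("wrist")[:,:,::-1].copy();cv2.imwrite("pics/w9.png",im)
p,y,s=pose(); print(p,y,s["dq"].round(3),s["force"],s["grip_width"])
E
```

```text
[639.60554308 164.32661002  82.15151403] 0.050818426181654254 [ 0.001 -0.002 -0.001  0.     0.001 -0.001] [-0.90163288  0.46762539 -0.08625299] 0.8749623164611486
```

View pics/s9.png

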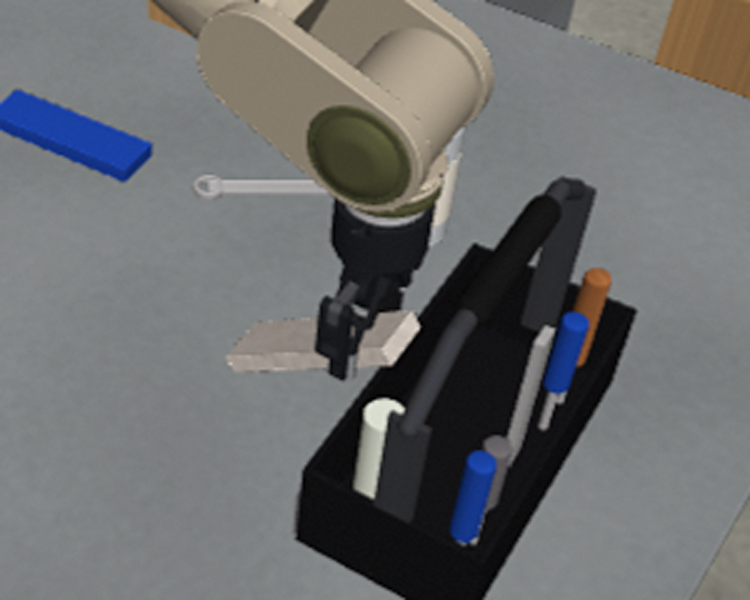

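View pics/w9.png

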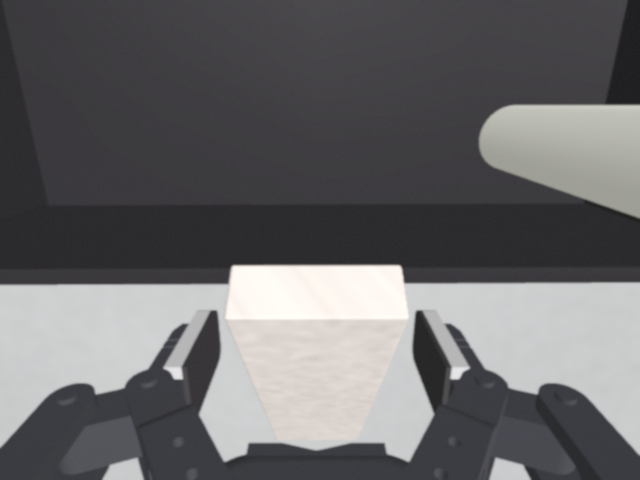

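```bash
python3 - <<'E'
from plan import *
p,y=plan([570,60,170],0.65,10,8.0,start=([639.6,164.3,172],.051))
plan([640,-255,150],1.749,15,5.0,start=(p,y))
E
```

```text
[[8.0, -0.75, 1.01, 0.02, np.float64(-0.06)], [8.0, -0.81, 0.96, 0.02, np.float64(-0.06)], [8.0, -0.86, 0.91, 0.02, np.float64(-0.06)], [8.0, -0.91, 0.85, 0.02, np.float64(-0.06)], [8.0, -0.97, 0.8, 0.02, np.float64(-0.06)], [8.0, -1.01, 0.74, 0.02, np.float64(-0.059)], [8.0, -1.06, 0.68, 0.02, np.float64(-0.06)], [8.0, -1.09, 0.61, 0.02, np.float64(-0.06)], [8.0, -1.13, 0.55, 0.02, np.float64(-0.06)], [8.0, -1.16, 0.48, 0.02, np.float64(-0.06)]]
end [570.  60. 170.] 0.65
[[5.0, -0.9, 1.95, 0.13, np.float64(-0.073)], [5.0, -1.04, 1.89, 0.14, np.float64(-0.074)], [5.0, -1.17, 1.8, 0.13, np.float64(-0.073)], [5.0, -1.31, 1.71, 0.13, np.float64(-0.073)], [5.0, -1.42, 1.61, 0.14, np.float64(-0.073)], [5.0, -1.54, 1.5, 0.13, np.float64(-0.074)], [5.0, -1.65, 1.39, 0.13, np.float64(-0.073)], [5.0, -1.74, 1.26, 0.14, np.float64(-0.073)], [5.0, -1.83, 1.13, 0.13, np.float64(-0.073)], [5.0, -1.91, 1.0, 0.13, np.float64(-0.074)], [5.0, -1.98, 0.85, 0.14, np.float64(-0.073)], [5.0, -2.03, 0.7, 0.13, np.float64(-0.073)]]
[[5.0, -2.08, 0.56, 0.13, np.float64(-0.073)], [5.0, -2.11, 0.4, 0.14, np.float64(-0.074)], [5.0, -2.14, 0.24, 0.13, np.float64(-0.073)]]
end [ 640. -255.  150.] 1.749
```

Call:
apply_moves:
  commands:
    - [8.5, 0, 0, -0.5, 0]
    - [8.5, 0, 0, -1.0, 0]
    - [8.5, 0, 0, -2.0, 0]
    - [8.5, 0, 0, -2.0, 0]
    - [8.5, 0, 0, -2.0, 0]
    - [8.5, 0, 0, -1.5, 0]

```text
time_s: 8.88
eef_pos: [640.1, 164.4, 175.4]
ee_rot: [-0.0, 1.0, 0.025, 0.002]
force: [0.6, 1.0, 0.0]
grip_width: 0.996
```

Call:
apply_moves:
  commands:
    - [8.0, -0.7, 1.0, 0, -0.06]
    - [8.0, -0.8, 1.0, 0, -0.06]
    - [8.0, -0.9, 0.9, 0, -0.06]
    - [8.0, -0.9, 0.9, 0, -0.06]
    - [8.0, -1.0, 0.8, 0, -0.06]
    - [8.0, -1.0, 0.7, 0, -0.06]
    - [8.0, -1.1, 0.7, 0, -0.06]
    - [8.0, -1.1, 0.6, 0, -0.06]
    - [8.0, -1.1, 0.5, 0, -0.06]
    - [8.0, -1.1, 0.5, 0, -0.06]

```text
time_s: 9.72
eef_pos: [570.1, 59.7, 173.5]
ee_rot: [0.0, 0.947, 0.321, 0.001]
force: [0.2, 0.1, 0.3]
grip_width: 0.941
```

Call:
apply_moves:
  commands:
    - [5.0, -0.9, 2.0, 0.1, -0.07]
    - [5.0, -1.0, 1.9, 0.1, -0.07]
    - [5.0, -1.2, 1.8, 0.1, -0.07]
    - [5.0, -1.3, 1.7, 0.1, -0.08]
    - [5.0, -1.4, 1.6, 0.1, -0.08]
    - [5.0, -1.5, 1.5, 0.1, -0.07]
    - [5.0, -1.7, 1.4, 0.2, -0.07]
    - [5.0, -1.8, 1.3, 0.2, -0.07]
    - [5.0, -1.8, 1.1, 0.2, -0.07]
    - [5.0, -1.9, 1.0, 0.2, -0.08]
    - [5.0, -2.0, 0.8, 0.2, -0.08]
    - [5.0, -2.0, 0.7, 0.2, -0.07]

```text
time_s: 10.72
eef_pos: [626.0, -193.5, 155.4]
ee_rot: [0.001, 0.72, 0.694, 0.0]
force: [-0.4, -0.4, 0.8]
grip_width: 0.586
```

Call:
apply_moves:
  commands:
    - [5.0, -2.1, 0.6, 0.1, -0.07]
    - [5.0, -2.1, 0.4, 0, -0.07]
    - [5.0, -2.1, 0.2, 0, -0.07]
    - [5.0, 0, 0, 0, 0]
    - [5.0, 0, 0, 0, 0]

```text
time_s: 11.13
eef_pos: [639.6, -255.8, 153.8]
ee_rot: [0.0, 0.645, 0.764, 0.0]
force: [-0.6, 1.0, 0.2]
grip_width: 0.582
```

```bash
python3 - <<'E'
from plan import *
from fit import *
p,y,s=pose(); print(p,y,s["dq"].round(3),s["force"],s["grip_width"])
im=ctrl.capture("wrist")[:,:,::-1].copy(); c=cam("wrist"); cv2.imwrite("pics/w10.png",im)
pd=[548.2,-279.2,1.749]
for L in [[(23,-110,76),(-23,-110,76),(-23,-100,76),(23,-100,76)],[(92,17,29),(92,-17,29),(66,-17,24),(66,17,24)]]:
    q=proj(c,place(pd,L)).round().astype(int); cv2.polylines(im,[q.reshape(-1,1,2)],True,(0,0,255),1); print(q.tolist())
cv2.imwrite("pics/w10o.png",im)
cv2.imwrite("pics/s10.png",ctrl.capture("scene")[:,:,::-1]);cv2.imwrite("pics/t10.png",ctrl.capture("top")[:,:,::-1])
E
```

```text
[ 639.57039468 -255.84419019  153.82705314] 1.7386881980529894 [ 0.03  -0.016  0.028  0.007 -0.005  0.019] [-0.61503239  0.95954274  0.19746595] 0.5820905843677546
[[346, 232], [345, 305], [328, 306], [328, 232]]
[[136, 104], [191, 103], [198, 146], [146, 146]]
```

View pics/w10o.png

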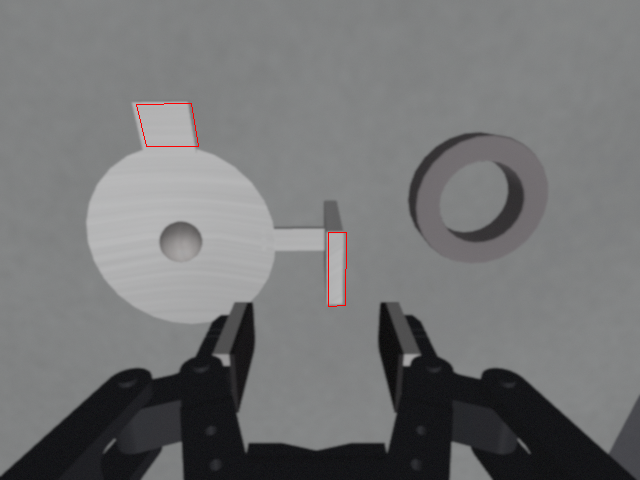

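View pics/s10.png

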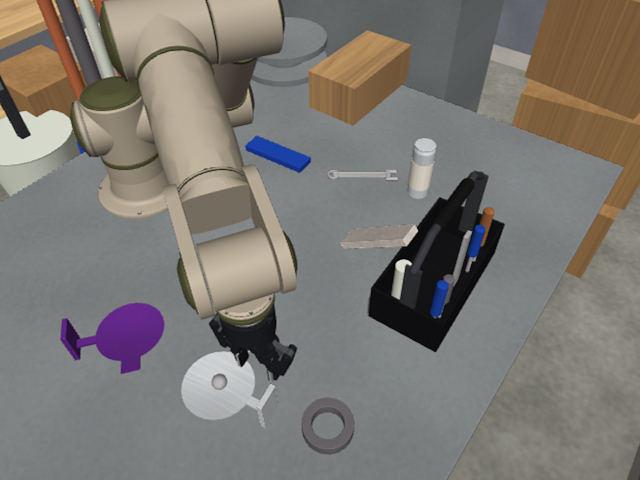

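View pics/t10.png

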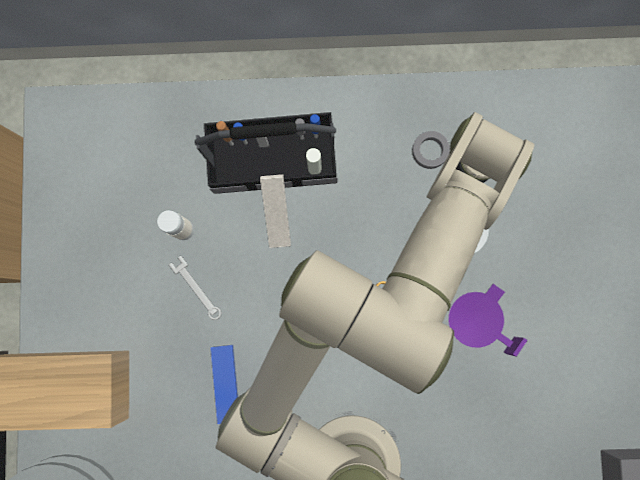

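```bash
python3 - <<'E'
from plan import *
print(pose()[:2])
plan([651.5,-260.6,47],1.749,10,5.0)
E
```

```text
(array([ 639.70885531, -254.14846849,  153.89051525]), np.float64(1.7408466115619319))
[[5.0, -0.08, 0.11, 1.07, np.float64(-0.001)], [5.0, -0.09, 0.1, 1.07, np.float64(-0.001)], [5.0, -0.08, 0.11, 1.07, np.float64(-0.0)], [5.0, -0.08, 0.1, 1.07, np.float64(-0.001)], [5.0, -0.09, 0.11, 1.06, np.float64(-0.001)], [5.0, -0.08, 0.1, 1.07, np.float64(-0.001)], [5.0, -0.09, 0.11, 1.07, np.float64(-0.001)], [5.0, -0.08, 0.1, 1.07, np.float64(-0.001)], [5.0, -0.08, 0.11, 1.07, np.float64(-0.0)], [5.0, -0.09, 0.1, 1.07, np.float64(-0.001)]]
end [ 651.5 -260.6   47. ] 1.749
```

Call:
apply_moves:
  commands:
    - [5.0, -0.17, 0.22, 1.0, -0.002]
    - [5.0, -0.17, 0.21, 1.1, -0.002]
    - [5.0, -0.17, 0.21, 1.1, -0.002]
    - [5.0, -0.17, 0.21, 1.1, -0.002]
    - [5.0, -0.16, 0.21, 1.1, 0]
    - [5.0, 0, 0, 1.1, 0]
    - [5.0, 0, 0, 1.1, 0]
    - [5.0, 0, 0, 1.1, 0]
    - [5.0, 0, 0, 1.0, 0]
    - [5.0, 0, 0, 0.8, 0]
    - [5.0, 0, 0, 0.2, 0]
    - [5.0, 0, 0, 0, 0]

```text
time_s: 12.28
eef_pos: [651.3, -261.4, 45.6]
ee_rot: [-0.0, 0.641, 0.767, -0.0]
force: [0.3, -0.3, 0.2]
grip_width: 0.587
```

```bash
python3 - <<'E'
from plan import *
im=ctrl.capture("wrist")[:,:,::-1].copy(); cv2.imwrite("pics/w11.png",im)
p,y,s=pose(); print(p,y,s["dq"].round(3),s["force"],s["grip_width"])
E
```

```text
[ 651.6236146  -261.59331721   46.44139936] 1.7487796952831631 [ 0.002 -0.013 -0.012  0.     0.005 -0.001] [-0.37220711  0.03258273  0.66431797] 0.5854237921270193
```

View pics/w11.png

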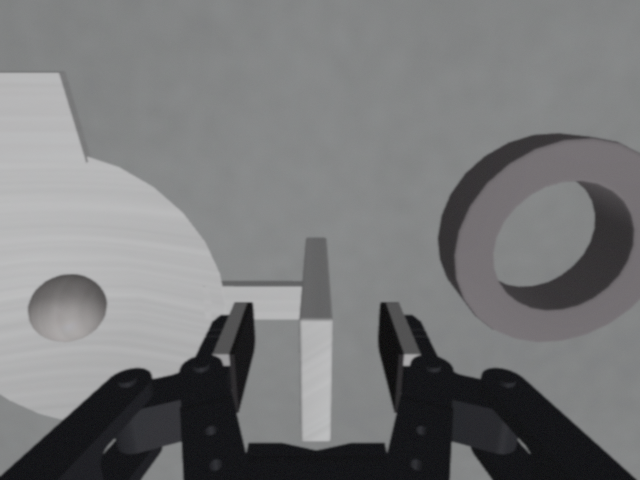

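Call:
apply_moves:
  commands:
    - [4.0, 0, 0, 0, 0]
    - [3.2, 0, 0, 0, 0]
    - [2.5, 0, 0, 0, 0]
    - [2.0, 0, 0, 0, 0]
    - [1.7, 0, 0, 0, 0]
    - [1.5, 0, 0, 0, 0]
    - [1.3, 0, 0, 0, 0]
    - [1.1, 0, 0, 0, 0]
    - [1.0, 0, 0, 0, 0]
    - [0.8, 0, 0, 0, 0]
    - [0.6, 0, 0, 0, 0]
    - [0.5, 0, 0, 0, 0]
  squeeze: 20

```text
time_s: 13.33
eef_pos: [651.4, -261.6, 46.3]
ee_rot: [-0.0, 0.642, 0.767, -0.0]
force: [-1.5, -0.2, 1.2]
grip_width: 0.115
```

Call:
apply_moves:
  commands:
    - [0.5, 0, 0, 0, 0]
    - [0.5, 0, 0, 0, 0]
  squeeze: 50

```text
time_s: 13.5
eef_pos: [651.5, -261.6, 46.4]
ee_rot: [-0.0, 0.641, 0.767, -0.0]
force: [-2.5, 0.0, 1.8]
grip_width: 0.109
```

Call:
apply_moves:
  commands:
    - [0.2, 0, 0, 0, 0]
    - [0, 0, 0, 0, 0]
    - [0, 0, 0, 0, 0]
    - [0, 0, 0, 0, 0]
  squeeze: 95

```text
time_s: 13.83
eef_pos: [651.6, -261.6, 46.5]
ee_rot: [0.0, 0.641, 0.767, 0.0]
force: [-1.1, -0.1, 3.0]
grip_width: 0.106
```

```bash
python3 - <<'E'
from plan import *
im=ctrl.capture("wrist")[:,:,::-1].copy(); cv2.imwrite("pics/w12.png",im)
p,y,s=pose(); print(p,y,s["dq"].round(3),s["force"],s["grip_width"])
E
```

```text
[ 651.59175205 -261.59590324   46.44445781] 1.7487841409365037 [ 0.002  0.001 -0.    -0.     0.     0.001] [-1.36510767 -0.56303432  3.08090079] 0.10686673861522215
```

View pics/w12.png

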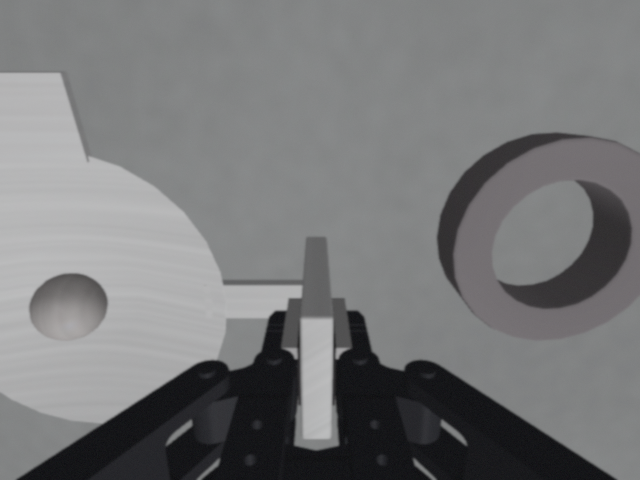

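Call:
apply_moves:
  commands:
    - [0, 0, 0, -0.05, 0]
    - [0, 0, 0, -0.1, 0]
    - [0, 0, 0, -0.2, 0]
    - [0, 0, 0, -0.3, 0]
    - [0, 0, 0, -0.4, 0]
    - [0, 0, 0, -0.5, 0]
    - [0, 0, 0, -0.5, 0]
    - [0, 0, 0, -0.5, 0]
    - [0, 0, 0, -0.4, 0]
    - [0, 0, 0, -0.2, 0]
    - [0, 0, 0, -0.1, 0]

```text
time_s: 14.8
eef_pos: [651.7, -261.6, 79.4]
ee_rot: [0.0, 0.641, 0.767, 0.0]
force: [0.1, 0.4, -3.1]
grip_width: 0.102
```

```bash
python3 - <<'E'
from plan import *
im=ctrl.capture("wrist")[:,:,::-1].copy(); cv2.imwrite("pics/w13.png",im)
cv2.imwrite("pics/s13.png",cv2.resize(ctrl.capture("scene")[250:460,120:400,::-1],None,fx=2.8,fy=2.8))
p,y,s=pose(); print(p,y,s["dq"].round(3),s["force"],s["wrist_torque"],s["grip_width"])
E
```

```text
[ 651.51957431 -261.52808601   78.87034334] 1.7488010914047687 [-0.     0.008  0.003  0.001 -0.003  0.001] [ 0.17070784 -0.23663249 -2.65703486] [ 0.03344868 -0.22456438 -0.01061138] 0.10209817438650526
```

View pics/w13.png

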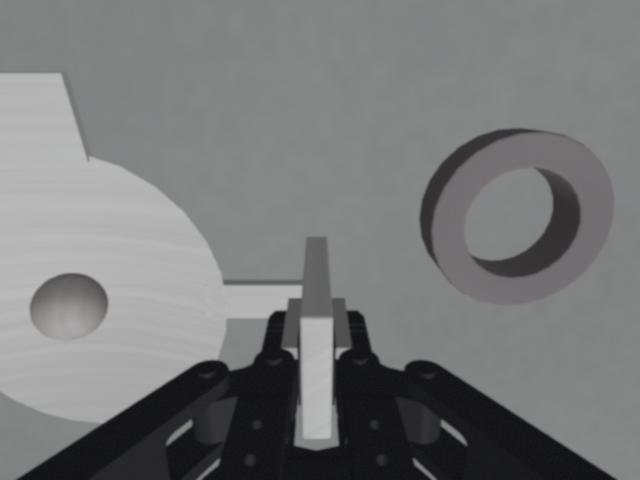

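View pics/s13.png

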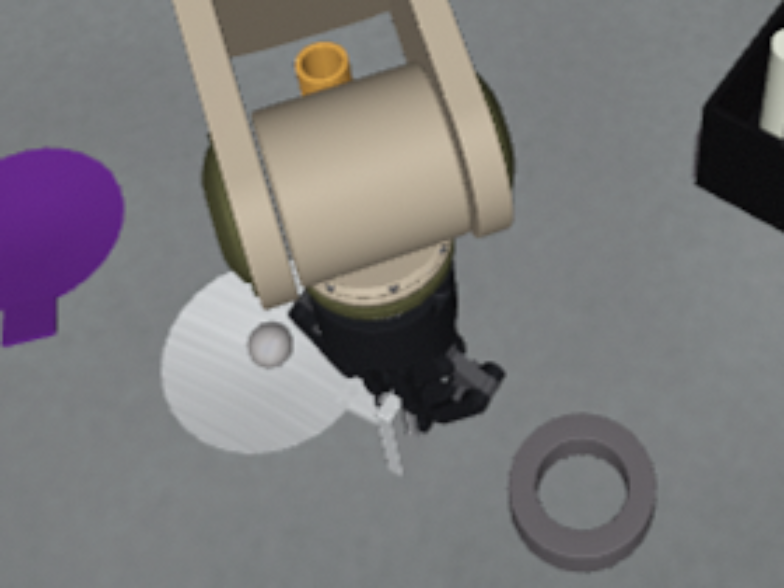

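Call:
apply_moves:
  commands:
    - [0, 0, 0, -0.1, 0]
    - [0, 0, 0, -0.2, 0]
    - [0, 0, 0, -0.4, 0]
    - [0, 0, 0, -0.6, 0]
    - [0, 0, 0, -0.8, 0]
    - [0, 0, 0, -1.0, 0]
    - [0, 0, 0, -1.0, 0]
    - [0, 0, 0, -0.9, 0]
    - [0, 0, 0, -0.7, 0]
    - [0, 0, 0, -0.5, 0]
    - [0, 0, 0, -0.3, 0]
    - [0, 0, 0, -0.2, 0]

```text
time_s: 15.9
eef_pos: [651.5, -261.5, 146.1]
ee_rot: [0.0, 0.641, 0.767, 0.0]
force: [-0.5, -0.5, -2.8]
grip_width: 0.109
```

```bash
python3 - <<'E'
from plan import *
p,y,s=pose(); print(p,y,s["force"],s["wrist_torque"],s["grip_width"])
im=ctrl.capture("wrist")[:,:,::-1]; cv2.imwrite("pics/w14.png",im[150:450,:400])
import io,contextlib
f=io.StringIO()
with contextlib.redirect_stdout(f): plan([467.6,49.4,146.5],.051,96,0,True)
print(f.getvalue().replace("np.float64(","").replace(")]","]"))
E
```

```text
[ 651.51803129 -261.51551783  146.10876776] 1.7487711631527008 [-0.5390674  -0.45117023 -2.79922041] [ 0.04347294 -0.2574192   0.03297078] 0.10918156798898511
[[0, 0.0, -0.0, -0.0, 0.0], [0, 0.0, -0.0, -0.0, 0.0], [0, 0.01, -0.0, -0.0, 0.0], [0, 0.01, -0.01, -0.0, 0.001], [0, 0.02, -0.01, -0.0, 0.001], [0, 0.04, -0.01, -0.0, 0.002], [0, 0.04, -0.01, -0.0, 0.002], [0, 0.05, -0.02, -0.0, 0.003], [0, 0.07, -0.03, -0.0, 0.003], [0, 0.08, -0.03, -0.0, 0.004], [0, 0.1, -0.04, -0.0, 0.005], [0, 0.12, -0.05, -0.0, 0.006]]
[[0, 0.14, -0.05, -0.0, 0.007], [0, 0.15, -0.07, -0.0, 0.008], [0, 0.17, -0.07, -0.0, 0.009], [0, 0.19, -0.08, -0.0, 0.009], [0, 0.21, -0.09, -0.0, 0.011], [0, 0.23, -0.11, -0.0, 0.012], [0, 0.24, -0.11, -0.0, 0.013], [0, 0.27, -0.13, -0.0, 0.014], [0, 0.28, -0.14, -0.0, 0.015], [0, 0.31, -0.16, -0.0, 0.016], [0, 0.32, -0.18, -0.0, 0.017], [0, 0.33, -0.19, -0.0, 0.018]]
[[0, 0.35, -0.2, -0.0, 0.019], [0, 0.37, -0.23, -0.0, 0.02], [0, 0.38, -0.24, -0.0, 0.021], [0, 0.39, -0.26, -0.0, 0.022], [0, 0.4, -0.29, -0.0, 0.024], [0, 0.41, -0.3, -0.01, 0.024], [0, 0.42, -0.33, 0.0, 0
[... 1326 characters left out ...]
, [0, -0.12, -0.32, 0.0, 0.016], [0, -0.11, -0.3, 0.0, 0.015], [0, -0.11, -0.27, 0.0, 0.014], [0, -0.1, -0.26, 0.0, 0.013], [0, -0.1, -0.23, 0.0, 0.012], [0, -0.09, -0.21, 0.0, 0.011], [0, -0.08, -0.19, 0.0, 0.009], [0, -0.08, -0.16, 0.0, 0.009], [0, -0.07, -0.15, 0.0, 0.008], [0, -0.07, -0.13, 0.0, 0.007]]
[[0, -0.05, -0.12, 0.0, 0.005], [0, -0.05, -0.09, 0.0, 0.005], [0, -0.04, -0.08, 0.0, 0.005], [0, -0.03, -0.07, 0.0, 0.003], [0, -0.03, -0.05, 0.0, 0.003], [0, -0.02, -0.04, 0.0, 0.002], [0, -0.02, -0.03, 0.0, 0.002], [0, -0.01, -0.02, 0.0, 0.001], [0, -0.0, -0.01, 0.0, 0.0], [0, -0.01, -0.01, 0.0, 0.001], [0, 0.0, -0.0, 0.0, -0.0], [0, 0.0, -0.0, 0.0, -0.0]]
end [467.6  49.4 146.5] 0.051
```

View pics/w14.png

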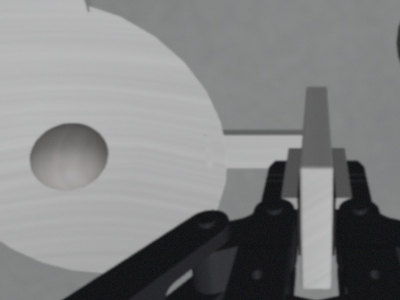

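Call:
apply_moves:
  commands:
    - [0, 0.01, 0, 0, 0]
    - [0, 0.01, -0.01, 0, 0.001]
    - [0, 0.02, -0.01, 0, 0.001]
    - [0, 0.04, -0.01, 0, 0.002]
    - [0, 0.04, -0.01, 0, 0.002]
    - [0, 0.05, -0.02, 0, 0.003]
    - [0, 0.07, -0.03, 0, 0.003]
    - [0, 0.08, -0.03, 0, 0.004]
    - [0, 0.1, -0.04, 0, 0.005]
    - [0, 0.12, -0.05, 0, 0.006]

```text
time_s: 16.78
eef_pos: [648.5, -256.5, 145.8]
ee_rot: [0.0, 0.652, 0.758, 0.0]
force: [-0.1, -0.5, -2.2]
grip_width: 0.101
```

Call:
apply_moves:
  commands:
    - [0, 0.14, -0.05, 0, 0.007]
    - [0, 0.15, -0.07, 0, 0.008]
    - [0, 0.17, -0.07, 0, 0.009]
    - [0, 0.19, -0.08, 0, 0.009]
    - [0, 0.21, -0.09, 0, 0.011]
    - [0, 0.23, -0.11, 0, 0.012]
    - [0, 0.24, -0.11, 0, 0.013]
    - [0, 0.27, -0.13, 0, 0.014]
    - [0, 0.28, -0.14, 0, 0.015]
    - [0, 0.31, -0.16, 0, 0.016]
    - [0, 0.32, -0.18, 0, 0.017]
    - [0, 0.33, -0.19, 0, 0.018]

```text
time_s: 17.78
eef_pos: [632.2, -229.0, 145.8]
ee_rot: [-0.0, 0.707, 0.707, -0.0]
force: [-0.7, 0.2, -2.1]
grip_width: 0.103
```

Call:
apply_moves:
  commands:
    - [0, 0.35, -0.2, 0, 0.019]
    - [0, 0.37, -0.23, 0, 0.02]
    - [0, 0.38, -0.24, 0, 0.021]
    - [0, 0.39, -0.26, 0, 0.022]
    - [0, 0.4, -0.29, 0, 0.024]
    - [0, 0.41, -0.3, 0, 0.024]
    - [0, 0.42, -0.33, 0, 0.025]
    - [0, 0.43, -0.35, 0, 0.025]
    - [0, 0.42, -0.37, 0, 0.027]
    - [0, 0.43, -0.39, 0, 0.027]
    - [0, 0.44, -0.42, 0, 0.028]
    - [0, 0.43, -0.43, 0, 0.029]

```text
time_s: 18.78
eef_pos: [600.7, -175.5, 145.9]
ee_rot: [0.0, 0.802, 0.597, 0.0]
force: [0.1, -0.3, -3.3]
grip_width: 0.099
```

Call:
apply_moves:
  commands:
    - [0, 0.42, -0.46, 0, 0.03]
    - [0, 0.42, -0.48, 0, 0.03]
    - [0, 0.42, -0.51, 0, 0.03]
    - [0, 0.4, -0.52, 0, 0.031]
    - [0, 0.39, -0.55, 0, 0.032]
    - [0, 0.39, -0.56, 0, 0.032]
    - [0, 0.36, -0.58, 0, 0.032]
    - [0, 0.35, -0.6, 0, 0.033]
    - [0, 0.34, -0.61, 0, 0.033]
    - [0, 0.31, -0.63, 0, 0.033]
    - [0, 0.29, -0.64, 0, 0.033]
    - [0, 0.28, -0.65, 0, 0.033]

```text
time_s: 19.78
eef_pos: [559.2, -105.6, 145.9]
ee_rot: [0.0, 0.901, 0.434, 0.0]
force: [-0.1, -0.3, -2.4]
grip_width: 0.104
```

Call:
apply_moves:
  commands:
    - [0, 0.25, -0.66, 0, 0.033]
    - [0, 0.23, -0.66, 0, 0.033]
    - [0, 0.21, -0.67, 0, 0.033]
    - [0, 0.18, -0.68, 0, 0.033]
    - [0, 0.16, -0.67, 0, 0.032]
    - [0, 0.14, -0.68, 0, 0.033]
    - [0, 0.11, -0.67, 0, 0.032]
    - [0, 0.1, -0.66, 0, 0.031]
    - [0, 0.06, -0.66, 0, 0.031]
    - [0, 0.05, -0.65, 0, 0.031]
    - [0, 0.03, -0.64, 0, 0.03]
    - [0, 0.01, -0.62, 0, 0.03]

```text
time_s: 20.78
eef_pos: [517.8, -35.8, 146.0]
ee_rot: [0.0, 0.967, 0.255, 0.0]
force: [0.4, 0.4, -2.8]
grip_width: 0.106
```

Call:
apply_moves:
  commands:
    - [0, -0.01, -0.62, 0, 0.028]
    - [0, -0.03, -0.6, 0, 0.028]
    - [0, -0.04, -0.58, 0, 0.028]
    - [0, -0.06, -0.56, 0, 0.026]
    - [0, -0.06, -0.54, 0, 0.026]
    - [0, -0.09, -0.53, 0, 0.025]
    - [0, -0.09, -0.5, 0, 0.024]
    - [0, -0.09, -0.48, 0, 0.023]
    - [0, -0.11, -0.46, 0, 0.022]
    - [0, -0.11, -0.44, 0, 0.022]
    - [0, -0.11, -0.42, 0, 0.02]
    - [0, -0.12, -0.39, 0, 0.019]

```text
time_s: 21.78
eef_pos: [486.2, 17.6, 146.0]
ee_rot: [0.0, 0.994, 0.112, 0.0]
force: [-0.1, 0.6, -2.0]
grip_width: 0.108
```

Call:
apply_moves:
  commands:
    - [0, -0.12, -0.36, 0, 0.018]
    - [0, -0.11, -0.35, 0, 0.017]
    - [0, -0.12, -0.32, 0, 0.016]
    - [0, -0.11, -0.3, 0, 0.015]
    - [0, -0.11, -0.27, 0, 0.014]
    - [0, -0.1, -0.26, 0, 0.013]
    - [0, -0.1, -0.23, 0, 0.012]
    - [0, -0.09, -0.21, 0, 0.011]
    - [0, -0.08, -0.19, 0, 0.009]
    - [0, -0.08, -0.16, 0, 0.009]
    - [0, -0.07, -0.15, 0, 0.008]
    - [0, -0.07, -0.13, 0, 0.007]

```text
time_s: 22.78
eef_pos: [470.4, 44.5, 145.8]
ee_rot: [0.0, 0.999, 0.039, -0.0]
force: [0.4, -0.1, -3.7]
grip_width: 0.105
```

Call:
apply_moves:
  commands:
    - [0, -0.05, -0.12, 0, 0.005]
    - [0, -0.05, -0.09, 0, 0.005]
    - [0, -0.04, -0.08, 0, 0.005]
    - [0, -0.03, -0.07, 0, 0.003]
    - [0, -0.03, -0.05, 0, 0.003]
    - [0, -0.02, -0.04, 0, 0.002]
    - [0, -0.02, -0.03, 0, 0.002]
    - [0, -0.01, -0.02, 0, 0.001]
    - [0, 0, -0.01, 0, 0]
    - [0, 0, -0.01, 0, 0.001]
    - [0, 0, 0, 0, 0]
    - [0, 0, 0, 0, 0]

```text
time_s: 23.78
eef_pos: [467.6, 49.4, 145.8]
ee_rot: [-0.0, 1.0, 0.025, -0.0]
force: [0.1, -0.1, -2.3]
grip_width: 0.104
```

```bash
python3 - <<'E'
from plan import *
for k in "wrist","scene","top": cv2.imwrite(f"pics/{k}20.png",ctrl.capture(k)[:,:,::-1])
p,y,s=pose(); print(p,y,s["time_s"],s["dq"].round(3),s["force"],s["wrist_torque"],s["grip_width"])
E
```

```text
[467.62961403  49.3978052  145.79114127] 0.05078472415937509 23.9333 [ 0.001 -0.001  0.002  0.001 -0.002  0.001] [-0.12539838  0.49556068 -2.15830356] [-0.2050514   0.00504939 -0.05138089] 0.10907509526168281
```

View pics/wrist20.png

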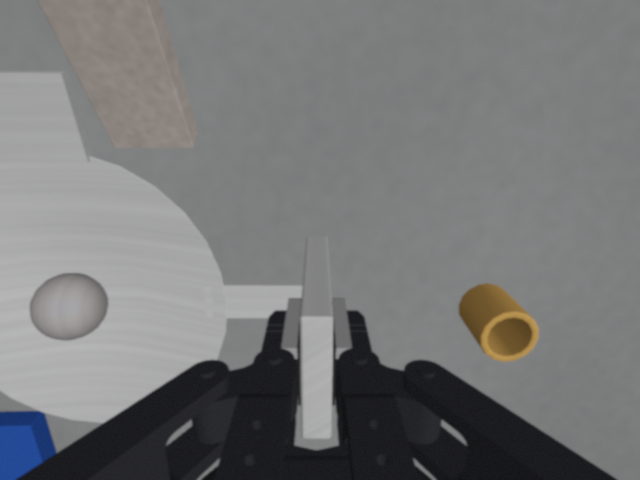

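View pics/scene20.png

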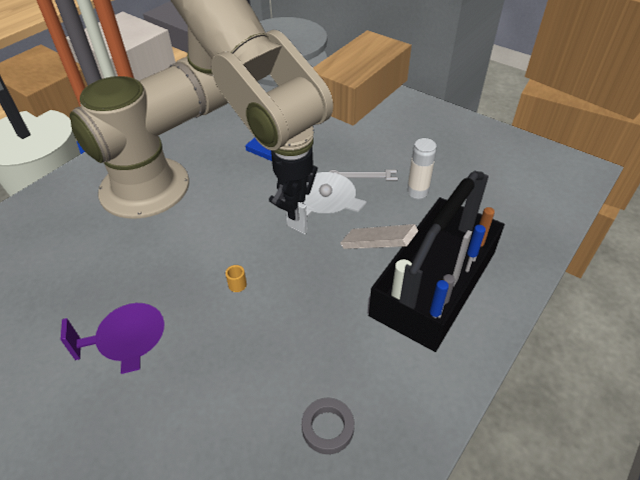

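View pics/top20.png

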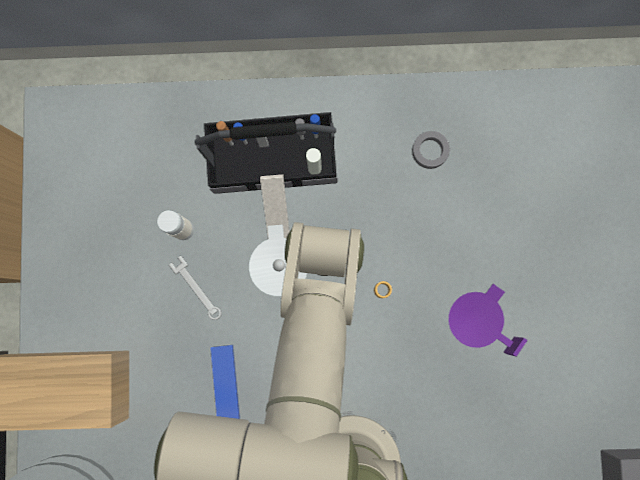

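```bash
python3 -c "
from rig import ctrl
print(ctrl.finish_job()); s=ctrl.sense(); print(s['time_s'],s['eef_pos'],s['force'])"
```

```text
the job is handed in; nothing more can be done
None
the job is handed in; nothing more can be done
```

The board leans on the middle of the tote's front and is let go, and the dish is still held level in front of it. I handed the job in at about 24 s; it reports no verdict.

**Board:** I gripped it by its sides near the far end and turned it square. I then lowered that end onto the tote's top edge until the other end touched the bench. It leans at about 33 degrees, at the middle of the tote and square to it by eye. After I opened the fingers, the tool force read about zero. The two later sets of pictures showed the board in the same place.

**Dish:** I lifted it by the grip plate with a 95 N squeeze, raised it about 100 mm, and turned it a quarter turn on a slow smooth path of about 8 s. At the end:
- From the tool pose and the dish pose I measured at the start, its middle is about 200 mm from the tote face and its underside about 99 mm up.
- The lip faces the board, with the tool at 0.051 rad against a tote angle of 0.048 to 0.055 rad from the images.
- The arm was still, with joint speeds at or below 0.002 rad/s.
- The ball stayed within about 2 pixels in the wrist pictures I took from just before the lift to the final pose, so it was still in the middle.

**Other objects:** The spray can, wrench, tape and coupling appear where they started in the final top and scene pictures.

**Disagreement:** The overhead and wrist cameras placed the tote's front edge 3 to 5 mm apart, at x about 660 and 665 mm. I used a value in between, which is well inside the allowed range. I judged the board's final position by eye and did not refit it, and the dish's levelness rests on the wrist view not changing.

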